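# Seat the lamp plugs and hold the exposure unit open

### The arm

A 6-joint arm with a two-finger parallel gripper is mounted at the origin on the work surface. World frame = base frame: x ahead of the robot, y to its left, z up, the work surface at z = 0. Lengths are in m, angles in rad, forces in N, time in s.
With the tool pointing down it reaches from about 0.25 to 0.725 m from the base axis. Payload 4 kg.
Tool frame: the origin (TCP) lies midway between the tips of the shut fingers; the grasp point (between the pads) lies bot.pinch_z behind it (bot.pinch_z is the distance from the TCP to the grasp point, in m); z points along the fingers, y is the line along which they close (so a half turn about z gives the same grasp; the last joint's range is limited). The gripper opens to 85 mm and grips with 20 to 120 N. Pads are 22 mm wide; open, the fingers measure 114 mm over their backs; the gripper's body (76 mm by 85 mm) begins 54 mm behind the grasp point. The pads swing forward as they close: fully open they stand 13 mm farther back than shut.
Start: joints at [-1.209, 0.241, 0.005, 1.335, 0, 1.571], TCP at [0.177, -0.468, 0.231] pointing down, gripper open.
Joint ranges: [-2.72, 2.72], [-1.05, 1.87], [-1.09, 1.28], [-1.99, 2.15], [-1.42, 1.44], [-3.14, 3.14]. Speed limits (rad/s): [2.79, 2.79, 3.14, 3.14, 3.14, 3.14].

### API

Orientations are given as a unit quaternion [x, y, z, w].
In Python, from workcell import bot, vision, order gives the robot as it stands (bot), with the cameras (vision) and the job (order).
- The arm moves only by the tool jog_arm, called after "Call:" in YAML: its name, and indented under it one key for each argument. Schema: {"type":"object","properties":{"steps":{"type":"array","items":{"type":"array","prefixItems":[{"type":"array","items":{"type":"number"},"minItems":3,"maxItems":3},{"type":"array","items":{"type":"number"},"minItems":3,"maxItems":3},{"type":"number"}],"minItems":3,"maxItems":3},"minItems":1,"maxItems":10},"only":{"type":"string"},"quiet":{"type":"boolean"},"lines":{"type":"string"}},"required":["steps"],"additionalProperties":false}. steps is a list of rows, 1 to 10 of them, each written [[rx, ry, rz], [dx, dy, dz], opening]: a rotation vector rx, ry, rz in rad, then dx, dy, dz in units of 5 mm, then the finger opening in m; each row is the pose to reach, as a shift and turn from the pose commanded when the call began, along the tool's axes at that moment; what a row does not reach only later rows make up. A row lasts 1/8 s, in which the tool goes at most 0.0625 m and 0.188 rad, less where a joint would pass 70% of its speed; a pose out of reach is approached as far as the arm can. The fingers move at their own pace and stop on an object; the grip force is fixed at half the most. Time passes only in rows, so rows that do not move let the fingers close. The tool returns the time, the measured TCP pose, the force, the opening and the grip force at its end. only (a regular expression) keeps the lines of the reply that match it, lines (a string "A,B") keeps lines A to B, and quiet returns only ok. Input that does not fit is refused with a message, and nothing moves.
- bot.get_obs(): the state, without advancing time (a new reading comes with each control period).
- vision.camera(name): name is "side" or "top"; returns the picture (480x640x3 uint8, red, green, blue); there is no depth.
- vision.calibration(name): a dict with "mtx" (3x3 intrinsics, pixels), "R" (3x3) and "t" (3): a world point X has camera coordinates R X + t. Camera axes: x right, y down, z forward; pixel columns grow to the right and rows downward; lengths in m; the calibration is good to about 2 mm. A picture is of the moment at which its call begins. calibration takes no time and is no camera call.
- order.job_done(): hands the job in; it is judged then, once.
The state is a dict: "clock": time; "joint_pos": joint angles; "joint_vel": joint speeds; "tau": joint torques, N m; "eef_pos": TCP position; "tool_rot": TCP orientation; "ft_force": force on the tool from outside, world axes, zero at the start; "ft_torque": the same for the moment, N m; "grip_width": finger opening in m; "grasp_force": force on a finger pad.
Only numpy, scipy, OpenCV 4.12 (cv2) and the standard library are available. Lean on these libraries where they do the work, as an engineer would, in place of code of your own. Each camera call takes 0.05 s, during which the arm holds its last target. There are 200 camera calls.

### The job

With the exposure unit's lid still shut, press both plugs in the small socket block beside it down fully home. Then lift the lid by its front bar to 60 degrees from shut and keep hold of it there so that the cell inside can be inspected: the lid falls shut if let go, so finish while still holding it at that angle, and do not let it drop on the way. Leave the loose things on the bench where they lie.

Things in the scene. Friction and masses are not known exactly. Their poses are not given: they have to be found in the camera images.
- exposure_unit: Fixed to the bench, does not move. Shallow steel case on four rubber feet, 220 (x) x 280 (y) x 78 mm high, open on top, closed by a hinged lid; a dark solar cell lies inside. Origin: centre of its footprint, on the bench. Its x axis points from the front (side with the bar) to the rear (hinge); z up.
- lid (a joint): Angle of the lid in rad: 0 shut (flat), grows as the front edge rises, stop at 1.35. The hinge is almost frictionless and has no spring: the lid (0.4 to 0.85 kg, steel frame with dark glass, 220 x 280 x 12 mm) falls shut from every angle. 60 degrees = 1.047.
- lid_bar (a point): Middle of the lid's grip bar: a round steel bar 12 mm in diameter and 140 mm long, parallel to the unit's y axis, 45 mm in front of the lid's front edge (39 mm clear gap), at the lid's half thickness, carried by two 10 mm rods 60 mm left and right of this point. Moves with the lid: 85 mm above the bench when shut; 265 mm from the hinge axis along the lid.
- lid_hinge (a point): Middle of the hinge axis, which runs along the unit's y axis at the rear edge, 110 mm behind the unit's origin and 79 mm above the bench. The bar's point lies 265 mm in front of it and 6 mm above it when the lid is shut, and turns about it.
- socket_block: Fixed to the bench, does not move. Grey plastic block 80 (x) x 150 (y) x 45 mm high that stands left or right of the unit, with the two plugs in its top, 38 mm either side of its middle along its y axis. Origin: centre of its underside, z up.
- plug_left (a joint): How far the plug on the block's +y side is pressed in, in m: 0 fully out, 0.012 fully home (a hard stop). It goes straight down against about 7 N of friction and stays where it is left. Starts 0 to 5 mm in.
- plug_right (a joint): The same for the plug on the block's -y side.
- plug_left_top (a point): Centre of the flat top of the black round plug (32 mm in diameter, ribbed) on the block's +y side. Height above the bench: 86.5 mm minus the joint value, 74.5 mm when fully home.
- plug_right_top (a point): The same for the plug on the block's -y side.
- bench_meter: Fixed to the bench, does not move. Grey bench meter 90 x 160 x 70 mm on the other side of the unit from the block. Origin: centre of its underside. Not part of the job.
- solder_spool: Loose grey spool, standing, 60 mm in diameter, 50 mm high. Origin: centre of its underside. Leave alone.
- flux_jar: Loose jar with a pale label and white cap, 52 mm in diameter, 60 mm high. Origin: centre of its underside. Leave alone.
- tip_tin: Loose flat brass tin 56 mm in diameter, 26 mm high. Origin: centre of its underside. Leave alone.
- screwdriver: Loose screwdriver, lying, 170 mm long along its x axis. Leave alone.
- brush: Loose brush, lying, 160 mm long along its x axis. Leave alone.
- iron_stand: Fixed to the bench, does not move. Soldering iron stand, base 90 x 160 x 18 mm, with a holder up to 140 mm high. Origin: centre of its underside. Not part of the job.

How it is judged:
On the way:
1. both plugs pressed fully home (within 2 mm of the stop) while the lid is shut (value of joint each of plug_left, plug_right above 0.01 m and value of joint lid below 0.05 rad), for 0.2 s.
At the end, for the whole second after the job is handed in: The lid stands still at 60 degrees from shut, 8 degrees either way, carried by the robot (contact force over 0.5 N) and by nothing else; both plugs are still within 2 mm of fully home; no loose thing has moved more than 30 mm (value of joint each of plug_left, plug_right above 0.01 m and value of joint lid between 0.907 and 1.187 rad and velocity of joint lid between -0.1 and 0.1 rad/s and (contact force between exposure_unit and the fingers above 0.5 N or contact force between exposure_unit and the arm above 0.5 N) and not (distance of solder_spool from where it was at the start of the episode above 0.03 m) and not (distance of flux_jar from where it was at the start of the episode above 0.03 m) and not (distance of tip_tin from where it was at the start of the episode above 0.03 m) and not (distance of screwdriver from where it was at the start of the episode above 0.03 m) and not (distance of brush from where it was at the start of the episode above 0.03 m)); the arm keeps its last pose, push and grip.
It fails at once if a loose thing on the bench was moved more than 30 mm (distance of any of solder_spool, flux_jar, tip_tin, screwdriver, brush from where it was at the start of the episode above 0.03 m).
It fails at once if the lid was let drop (closing faster than 4 rad/s) (velocity of joint lid below -4 rad/s).
It also fails if it takes over 58 s, if anything falls off the work surface, if the arm or the gripper's body presses on something with over 40 N, if the wrist force passes 120 N, or if a joint passes its speed limit or range.

## Working session

There is one attempt and no reset: what is moved stays moved. The work goes in short steps, Python scripts to look and compute and a tool call to move; the robot and the scene stay as the last step left them, time stands still between calls to the robot, and variables do not carry over. Pictures are saved under pics/ and viewed, at most 10 in all, crops included, and the job is handed in when it is done.

```bash
ls; mkdir -p pics; python3 - <<'E'
from workcell import bot, vision, order
import cv2
for n in("top","side"):
    cv2.imwrite(f"pics/{n}0.png",vision.camera(n)[:,:,::-1]); c=vision.calibration(n); print(n,c["mtx"].round(1).tolist(),c["R"].round(3).tolist(),c["t"].round(3).tolist())
o=bot.get_obs(); print(o["clock"],o["eef_pos"],o["tool_rot"],bot.pinch_z,o["ft_force"],o["grip_width"])
E
```

```text
pics
workcell.py
top [[496.7, 0.0, 321.8], [0.0, 496.7, 237.6], [0.0, 0.0, 1.0]] [[-0.072, -0.997, 0.004], [-0.977, 0.07, -0.201], [0.2, -0.019, -0.98]] [0.012, 0.578, 1.152]
side [[560.4, 0.0, 317.0], [0.0, 560.4, 238.3], [0.0, 0.0, 1.0]] [[-0.967, -0.254, -0.007], [-0.166, 0.652, -0.74], [0.192, -0.714, -0.673]] [0.553, 0.153, 1.552]
0.1 [ 0.17678399 -0.46710334  0.23051833] [ 9.83681718e-01  1.79914980e-01 -1.74749328e-04 -9.20809217e-04] 0.0187 [ 1.08347753  0.06961481 -0.56505822] 0.08542177014644863
```

View pics/top0.png

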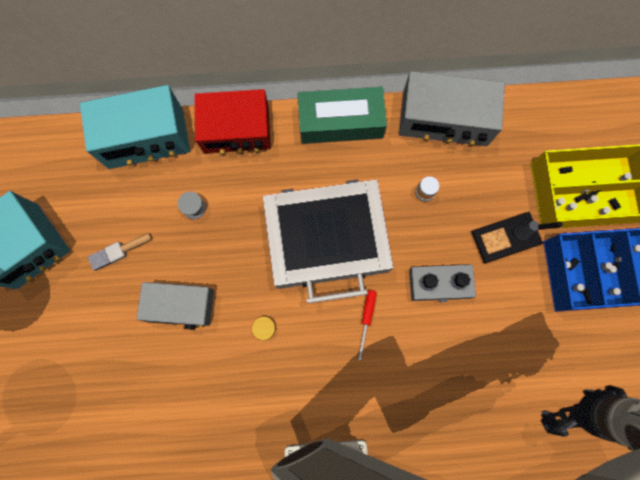

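View pics/side0.png

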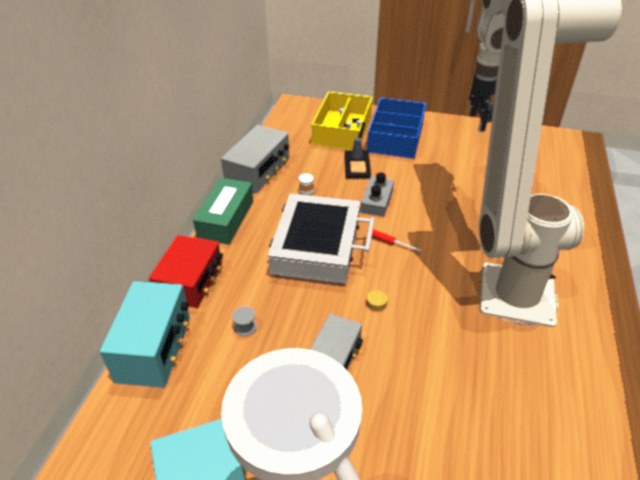

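The top view shows the unit with its bar at about (310–367, 296), plugs at (430,281) and (462,280), and the screwdriver by the bar's right end (370,292)–(360,358). The side view shows the plugs at about (380,180)/(375,190) and the bar at (370,235). Next I'll zoom in for accurate pixels.

```bash
cat > h.py <<'E'
import numpy as np, cv2
from workcell import bot, vision, order
def ray(n,uv,z):
    c=vision.calibration(n);R,t=np.array(c["R"]),np.array(c["t"]);d=R.T@np.linalg.inv(c["mtx"])@[uv[0],uv[1],1];o=-R.T@t
    return o+d*(z-o[2])/d[2]
def proj(n,X):
    c=vision.calibration(n);p=np.array(c["mtx"])@(np.array(c["R"])@X+c["t"]);return p[:2]/p[2]
E
python3 - <<'E'
from h import *
a=cv2.imread("pics/top0.png");g=a.max(2)
m=(g<70).astype(np.uint8)[260:305,408:480]
n,_,s,c=cv2.connectedComponentsWithStats(m)
for i in range(1,n):
    if s[i,4]>20: u=c[i]+[408,260]; print("dark",s[i],u,ray("top",u,.083))
# image: crop x 5 of bar & plugs
A=cv2.resize(a[255:335,300:400],None,fx=4,fy=4,interpolation=cv2.INTER_CUBIC);B=cv2.resize(a[255:335,400:490],None,fx=4,fy=4,interpolation=cv2.INTER_CUBIC)
cv2.imwrite("pics/c.png",np.hstack([A,B]))
E
```

```text
dark [ 2 10  4 30 47] [411.38297872 284.0212766 ] [ 0.44666609 -0.22985999  0.083     ]
dark [ 45  13  17  15 196] [460.7755102  279.87244898] [ 0.44808642 -0.34673661  0.083     ]
dark [ 14  14  16  15 186] [429.43548387 280.95698925] [ 0.45080559 -0.27294045  0.083     ]
```

View pics/c.png

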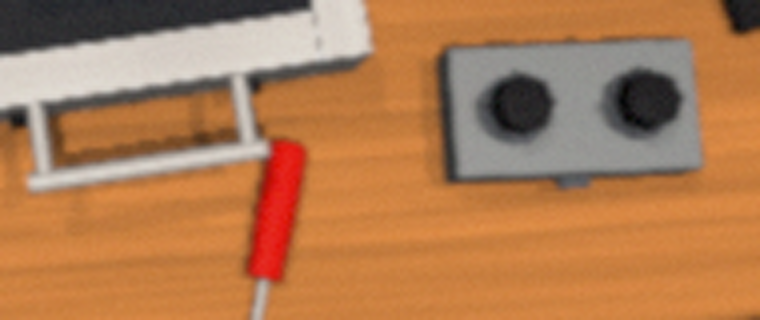

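The crop puts the bar's ends at about (307.5,300.8) and (367,292), and the screwdriver handle just at the right bar end. The plugs are at about (430.3,281) and (461.8,280).

```bash
cat >> h.py <<'E'
from scipy.spatial.transform import Rotation as Ro
def rel(p,R=None):
    o=bot.get_obs();C=Ro.from_quat(o["tool_rot"])
    print("d",C.inv().apply(np.array(p)-o["eef_pos"]).round(4), "rv",None if R is None else (C.inv()*R).as_rotvec().round(4))
E
python3 - <<'E'
from h import *
a,b=ray("top",(307.5,300.75),.085),ray("top",(367,292),.085);m=(a+b)/2
print(a,b,m,np.linalg.norm(a-b)); d=(a-b)/np.linalg.norm(a-b); print("yaw",np.degrees(np.arctan2(-d[0],d[1])))
L=ray("top",(430.3,281),.084);r=ray("top",(461.8,280),.084);print(L,r)
# lid corners check: side view projections
for X in (a,b,m,L,r): print(proj("side",X).round(1))
rel([L[0],L[1],.12]);rel([r[0],r[1],.12])
c=cv2.imread("pics/side0.png");cv2.imwrite("pics/s.png",cv2.resize(c[160:280,260:420],None,fx=5,fy=5,interpolation=cv2.INTER_CUBIC))
E
```

```text
[0.42500158 0.01554781 0.085     ] [ 0.43533079 -0.1241581   0.085     ] [ 0.43016618 -0.05430515  0.085     ] 0.1400872378606245
yaw 4.228492918848759
[ 0.45046034 -0.27472357  0.084     ] [ 0.44751879 -0.34880626  0.084     ]
[366.2 248.8]
[371.8 216.9]
[369.1 232.3]
[375.8 186.8]
[380.7 173.6]
d [ 0.3241 -0.0828  0.1107] rv None
d [ 0.2951 -0.0146  0.1105] rv None
```

View pics/s.png

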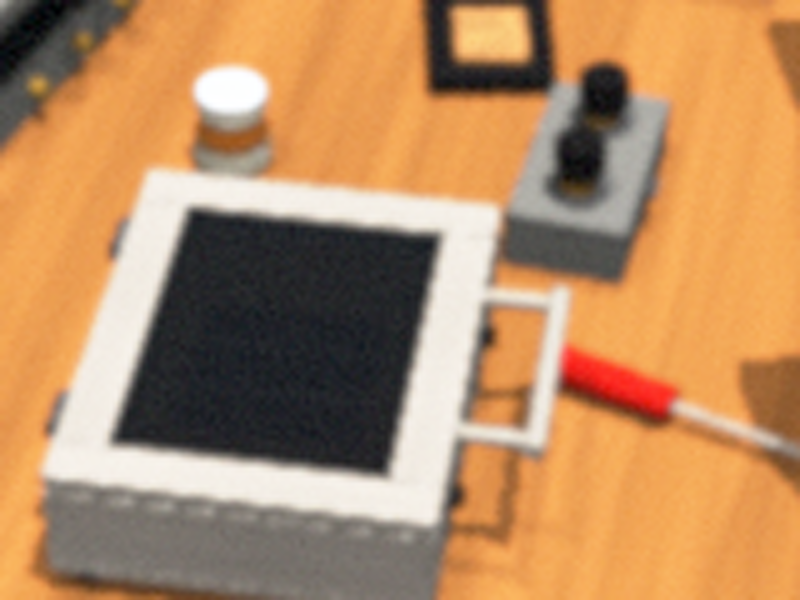

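In the side view the bar ends are at about (368,250)/(372,218) and the plug tops at about (376,188)/(381,176), all within about 2 px of the projections. The measurements are confirmed, so I move above the left plug with the fingers shut.

Careful with the scale: shifts go in units of 5 mm. That gives: 0.324 m is 64.8, 0.11 m is 22.

Call:
jog_arm:
  steps:
    - [[0, 0, 0], [10, -2.6, 3], 0]
    - [[0, 0, 0], [22, -5.6, 6], 0]
    - [[0, 0, 0], [34, -8.6, 10], 0]
    - [[0, 0, 0], [46, -11.6, 14], 0]
    - [[0, 0, 0], [58, -14.8, 18], 0]
    - [[0, 0, 0], [64.8, -16.6, 20], 0]
    - [[0, 0, 0], [64.8, -16.6, 22], 0]
    - [[0, 0, 0], [64.8, -16.6, 22], 0]

```text
clock: 1.1
eef_pos: [0.4494, -0.2748, 0.12]
tool_rot: [0.984, 0.18, -0.001, -0.001]
ft_force: [0.2, -0.4, -0.6]
grip_width: -0.0004
grasp_force: 0.0
```

```bash
python3 -c "
from h import *
rel([.4505,-.2745,.0745])"
```

```text
d [0.0013 0.0003 0.0455] rv None
```

In the tool's units: 0.046 m is 9.2, 0.045 m is 9.

Call:
jog_arm:
  steps:
    - [[0, 0, 0], [0.2, 0, 3], 0]
    - [[0, 0, 0], [0.2, 0, 6], 0]
    - [[0, 0, 0], [0.2, 0, 7.2], 0]
    - [[0, 0, 0], [0.2, 0, 8], 0]
    - [[0, 0, 0], [0.2, 0, 8.6], 0]
    - [[0, 0, 0], [0.2, 0, 9], 0]
    - [[0, 0, 0], [0.2, 0, 9.2], 0]
    - [[0, 0, 0], [0.2, 0, 9.2], 0]

```text
clock: 2.1
eef_pos: [0.45, -0.275, 0.0756]
tool_rot: [0.984, 0.179, -0.001, -0.0]
ft_force: [-4.2, 1.0, 5.7]
grip_width: -0.0002
grasp_force: 2.7
```

Call:
jog_arm:
  steps:
    - [[0, 0, 0], [0, 0, 0.2], 0]
    - [[0, 0, 0], [0, 0, 0.4], 0]
    - [[0, 0, 0], [0, 0, 0.6], 0]
    - [[0, 0, 0], [0, 0, 0.6], 0]

```text
clock: 2.6
eef_pos: [0.4502, -0.2751, 0.0745]
tool_rot: [0.984, 0.179, -0.001, 0.0]
ft_force: [-6.2, 2.9, 15.6]
grip_width: 0.0001
grasp_force: 8.3
```

The left plug is home: 15.6 N at z = 0.0745. On to the right plug.

In the tool's units: -0.029 m is -5.8, 0.068 m is 13.6.

Call:
jog_arm:
  steps:
    - [[0, 0, 0], [0, 0, -4], 0]
    - [[0, 0, 0], [0, 0, -8], 0]
    - [[0, 0, 0], [-3, 7, -8], 0]
    - [[0, 0, 0], [-5.8, 13.6, -8], 0]
    - [[0, 0, 0], [-5.8, 13.6, -6], 0]
    - [[0, 0, 0], [-5.8, 13.6, -3], 0]
    - [[0, 0, 0], [-5.8, 13.6, -2], 0]
    - [[0, 0, 0], [-5.8, 13.6, -1.2], 0]
    - [[0, 0, 0], [-5.8, 13.6, -0.4], 0]
    - [[0, 0, 0], [-5.8, 13.6, 0], 0]

```text
clock: 3.85
eef_pos: [0.4475, -0.3475, 0.0744]
tool_rot: [0.984, 0.18, -0.001, -0.0]
ft_force: [-8.6, 5.0, 24.5]
grip_width: -0.0003
grasp_force: 12.5
```

Call:
jog_arm:
  steps:
    - [[0, 0, 0], [0, 0, 0], 0]
    - [[0, 0, 0], [0, 0, 0.2], 0]
    - [[0, 0, 0], [0, 0, 0.2], 0]

```text
clock: 4.22
eef_pos: [0.4475, -0.3475, 0.0744]
tool_rot: [0.984, 0.18, -0.001, 0.0]
ft_force: [-7.7, 4.1, 20.8]
grip_width: 0.0003
grasp_force: 10.6
```

Both plugs are home. Next I back off and work out the grasp pose, tool pitched 45° forward and down from in front of the bar.

```bash
cat >> h.py <<'E'
m=np.array([.4302,-.0543,.085]);d=np.array([-.0737,.9973,0]);ux=np.array([.9973,.0737,0]);k=np.array([0,0,1.])
H=m+.265*ux-.006*k
def pose(th,phi=0,back=0,side=.008):
    """th tool pitch below horizontal (deg), phi lid angle (deg), back = retreat along tool z"""
    t=np.radians(th);z=np.cos(t)*ux-np.sin(t)*k;y=np.sin(t)*ux+np.cos(t)*k
    g=H+Ro.from_rotvec(np.radians(phi)*d).apply(m-H)+side*d
    return g+(bot.pinch_z-back)*z, Ro.from_matrix(np.array([np.cross(y,z),y,z]).T)
E
```

Call:
jog_arm:
  steps:
    - [[0, 0, 0], [0, 0, -10], 0.03]
    - [[0, 0, 0], [0, 0, -20], 0.03]
    - [[0, 0, 0], [0, 0, -24], 0.03]
    - [[0, 0, 0], [0, 0, -24], 0.03]

```text
clock: 4.72
eef_pos: [0.4496, -0.3486, 0.1929]
tool_rot: [0.984, 0.181, 0.001, 0.001]
ft_force: [0.3, -0.2, -0.9]
grip_width: 0.0298
grasp_force: 0.0
```

```bash
python3 -c "
from h import *
print(bot.get_obs()['joint_pos'].round(2),pose(45,60)[0],pose(45)[0])
rel(*pose(90,0,.13));rel(*pose(45,0,.1))"
```

```text
[-0.66  0.39  0.12  1.29  0.    2.12] [ 0.5801266  -0.03519852  0.29828091] [ 0.44279759 -0.04534707  0.0717771 ]
d [ 0.0887 -0.2897 -0.0041] rv [ 3.9000e-03  2.0000e-04 -1.2815e+00]
d [ 0.0335 -0.3062  0.0496] rv [-0.6689  0.5018 -1.2108]
```

In the tool's units: -0.29 m is -58, -0.28 m is -56.

Call:
jog_arm:
  steps:
    - [[0, 0, -0.18], [2.4, -8, 0], 0.03]
    - [[0, 0, -0.36], [4.8, -16, 0], 0.03]
    - [[0, 0, -0.54], [7.4, -24, 0], 0.03]
    - [[0, 0, -0.72], [9.8, -32, 0], 0.03]
    - [[0, 0, -0.9], [12.2, -40, 0], 0.03]
    - [[0, 0, -1.08], [14.8, -48, 0], 0.03]
    - [[0, 0, -1.26], [17.2, -56, 0], 0.03]
    - [[0, 0, -1.28], [17.8, -58, 0], 0.03]
    - [[0, 0, -1.28], [17.8, -58, 0], 0.03]

```text
clock: 5.85
eef_pos: [0.4283, -0.0456, 0.1901]
tool_rot: [0.681, 0.732, -0.001, -0.001]
ft_force: [0.8, -0.5, -0.4]
grip_width: 0.0299
grasp_force: 0.0
```

```bash
python3 -c "
from h import *
print(bot.get_obs()['joint_pos'].round(2))
rel(*pose(45,0,.1))"
```

```text
[-0.11  0.13 -0.24  1.2  -0.    1.39]
d [-0.001  -0.0561  0.0478] rv [-0.7876  0.0009 -0.002 ]
```

In the tool's units: -0.056 m is -11.2, 0.048 m is 9.6.

Call:
jog_arm:
  steps:
    - [[-0.16, 0, 0], [0, -4, 0], 0.03]
    - [[-0.32, 0, 0], [0, -8, 0], 0.03]
    - [[-0.48, 0, 0], [0, -11.2, 2], 0.03]
    - [[-0.64, 0, 0], [-0.2, -11.2, 6], 0.03]
    - [[-0.787, 0, 0], [-0.2, -11.2, 9.4], 0.03]
    - [[-0.787, 0, 0], [-0.2, -11.2, 9.6], 0.03]
    - [[-0.787, 0, 0], [-0.2, -11.2, 9.6], 0.03]

```text
clock: 6.72
eef_pos: [0.3781, -0.0566, 0.1559]
tool_rot: [0.632, 0.678, 0.276, 0.253]
ft_force: [-1.2, 0.1, -0.1]
grip_width: 0.0301
grasp_force: 0.0
```

```bash
python3 -c "
from h import *
print(bot.get_obs()['joint_pos'].round(2))
rel(*pose(45,0,.0))
cv2.imwrite('pics/p.png',vision.camera('side')[100:300,250:470,::-1].repeat(3,0).repeat(3,1)[:600,:660])"
```

```text
[-0.41 -0.39 -1.09  0.17  0.33  1.21]
d [ 0.006  -0.0114  0.1059] rv [-0.0182 -0.0034 -0.0052]
```

View pics/p.png

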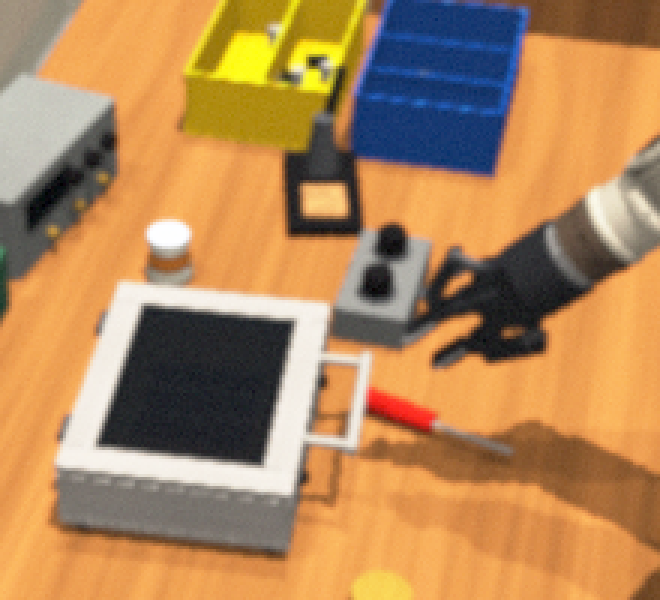

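The picture shows the fingers open and tilted in front of the bar at about (450,310), clear of everything. The arm is at its j3 fold limit here, so I advance partway and re-measure.

Call:
jog_arm:
  steps:
    - [[0, 0, 0], [0, 0, 3], 0.03]
    - [[0, 0, 0], [0, 0, 6], 0.03]
    - [[0, 0, 0], [0, 0, 9], 0.03]
    - [[0, 0, 0], [0, 0, 10], 0.03]
    - [[0, 0, 0], [0, 0, 10], 0.03]

```text
clock: 7.4
eef_pos: [0.4188, -0.0556, 0.1274]
tool_rot: [0.632, 0.681, 0.274, 0.249]
ft_force: [-0.5, 0.3, -0.9]
grip_width: 0.03
grasp_force: 0.0
```

```bash
python3 -c "
from h import *
print(bot.get_obs()['joint_pos'].round(2))
rel(*pose(45,0,.0))"
```

```text
[-0.34 -0.19 -1.09 -0.04  0.29  1.27]
d [ 0.0079 -0.0204  0.0575] rv [-0.0265 -0.009  -0.0022]
```

In the tool's units: -0.02 m is -4, 0.015 m is 3.

Call:
jog_arm:
  steps:
    - [[0, 0, 0], [0.8, -2, 1], 0.03]
    - [[0, 0, 0], [1.4, -4, 2], 0.03]
    - [[0, 0, 0], [1.6, -4, 3], 0.03]
    - [[0, 0, 0], [1.6, -4, 3], 0.03]

```text
clock: 7.9
eef_pos: [0.4251, -0.0533, 0.1156]
tool_rot: [0.633, 0.684, 0.271, 0.243]
ft_force: [-0.2, -0.3, 0.5]
grip_width: 0.03
grasp_force: 0.0
```

```bash
python3 -c "
from h import *
print(bot.get_obs()['joint_pos'].round(2))
rel(*pose(45,0,.0));rel(*pose(55))"
```

```text
[-0.32 -0.14 -1.09 -0.08  0.28  1.28]
d [ 0.006  -0.0163  0.0447] rv [-0.0407 -0.0137 -0.0019]
d [ 0.006  -0.0195  0.0445] rv [ 0.1339 -0.0138 -0.0006]
```

In the tool's units: -0.012 m is -2.4, 0.006 m is 1.2.

Call:
jog_arm:
  steps:
    - [[0.1, 0, 0], [0.6, -1, -1], 0.03]
    - [[0.2, 0, 0], [1, -2.4, -1], 0.03]
    - [[0.2, 0, 0], [1.2, -2.4, -1], 0.03]
    - [[0.2, 0, 0], [1.2, -2.4, -1], 0.03]

```text
clock: 8.4
eef_pos: [0.4117, -0.0481, 0.1109]
tool_rot: [0.654, 0.707, 0.202, 0.178]
ft_force: [-0.4, -0.0, 0.0]
grip_width: 0.0301
grasp_force: 0.0
```

```bash
python3 -c "
from h import *
print(bot.get_obs()['joint_pos'].round(2))
rel(*pose(58,0,0.03));rel(*pose(58))"
```

```text
[-0.25 -0.14 -0.93  0.27  0.18  1.29]
d [0.0002 0.0018 0.0201] rv [-0.013  -0.014   0.0009]
d [-0.0002  0.0022  0.0501] rv [-0.013  -0.014   0.0009]
```

Call:
jog_arm:
  steps:
    - [[-0.013, -0.014, 0], [0, 0.4, 3], 0.03]
    - [[-0.013, -0.014, 0], [0, 0.4, 6], 0.03]
    - [[-0.013, -0.014, 0], [0, 0.4, 8.4], 0.03]
    - [[-0.013, -0.014, 0], [0, 0.4, 10], 0.03]
    - [[-0.013, -0.014, 0], [0, 0.4, 10], 0.03]

```text
clock: 9.02
eef_pos: [0.4388, -0.0456, 0.0687]
tool_rot: [0.654, 0.705, 0.201, 0.187]
ft_force: [-0.4, 0.2, 0.4]
grip_width: 0.03
grasp_force: 0.0
```

```bash
python3 -c "
from h import *
print(bot.get_obs()['joint_pos'].round(2))
rel(*pose(58))
cv2.imwrite('pics/q.png',cv2.resize(np.hstack([vision.camera('side')[180:300,300:420,::-1],vision.camera('top')[240:360,280:400,::-1]]),None,fx=3,fy=3,interpolation=cv2.INTER_CUBIC))"
```

```text
[-0.2   0.02 -0.96  0.05  0.14  1.33]
d [-0.0001  0.0008 -0.    ] rv [-0.0022  0.      0.0004]
```

View pics/q.png

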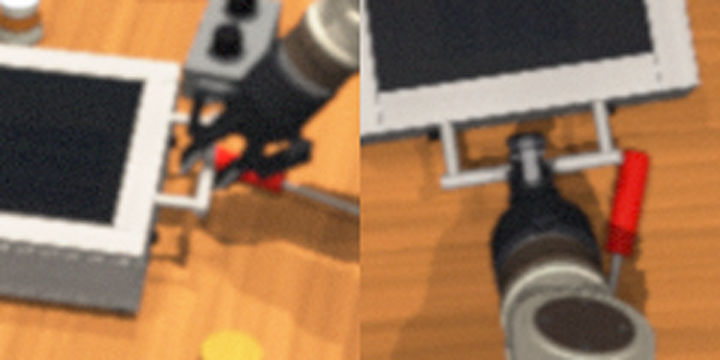

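The bar runs between the fingers at about its middle (530,165 in the top crop), with one finger in the gap and one below in front. The screwdriver is clear, so I close.

Call:
jog_arm:
  steps:
    - [[0, 0, 0], [0, 0, 0], 0]
    - [[0, 0, 0], [0, 0, 0], 0]
    - [[0, 0, 0], [0, 0, 0], 0]
    - [[0, 0, 0], [0, 0, 0], 0]
    - [[0, 0, 0], [0, 0, 0], 0]

```text
clock: 9.75
eef_pos: [0.4389, -0.0458, 0.0696]
tool_rot: [0.654, 0.705, 0.201, 0.188]
ft_force: [-5.4, -1.1, 6.5]
grip_width: 0.01
grasp_force: 58.5
```

```bash
python3 - <<'E'
from h import *
# plan of lift rows relative to the present pose
p0,R0=pose(58)
for f in range(6,64,6):
    p,R=pose(58+.7*f,f); print(f,(R0.inv()*R).as_rotvec().round(3),R0.inv().apply(p-p0).round(3))
E
```

```text
6 [ 0.073 -0.     0.   ] [ 0.     0.015 -0.022]
12 [ 0.147 -0.     0.   ] [-0.     0.032 -0.043]
18 [ 0.22 -0.    0.  ] [-0.     0.052 -0.062]
24 [ 0.293 -0.     0.   ] [-0.     0.073 -0.078]
30 [ 0.367  0.    -0.   ] [-0.     0.096 -0.093]
36 [ 0.44 -0.    0.  ] [-0.     0.12  -0.104]
42 [0.513 0.    0.   ] [-0.     0.145 -0.113]
48 [0.586 0.    0.   ] [-0.     0.171 -0.12 ]
54 [ 0.66  0.   -0.  ] [-0.     0.198 -0.123]
60 [ 0.733 -0.     0.   ] [-0.     0.224 -0.124]
```

Call:
jog_arm:
  steps:
    - [[0.037, 0, 0], [0, 1.4, -2.2], 0]
    - [[0.073, 0, 0], [0, 3, -4.4], 0]
    - [[0.11, 0, 0], [0, 4.6, -6.6], 0]
    - [[0.147, 0, 0], [0, 6.4, -8.6], 0]
    - [[0.183, 0, 0], [0, 8.4, -10.6], 0]
    - [[0.22, 0, 0], [0, 10.4, -12.4], 0]
    - [[0.256, 0, 0], [0, 12.4, -14], 0]
    - [[0.293, 0, 0], [0, 14.6, -15.6], 0]
    - [[0.293, 0, 0], [0, 14.6, -15.6], 0]

```text
clock: 10.88
eef_pos: [0.4584, -0.0443, 0.1738]
tool_rot: [0.675, 0.727, 0.094, 0.089]
ft_force: [-5.0, -2.3, -1.1]
grip_width: 0.0099
grasp_force: 60.7
```

```bash
python3 - <<'E'
from h import *
print(bot.get_obs()['joint_pos'].round(2)); rel(*pose(58+.7*24,24))
p0,R0=pose(58+.7*24,24)
for f in range(28,62,4):
    p,R=pose(58+.7*f,f); print(f,(R0.inv()*R).as_rotvec().round(3),R0.inv().apply(p-p0).round(3))
E
```

```text
[-0.13  0.01 -0.46  0.85  0.05  1.37]
d [ 0.0001  0.0015 -0.0001] rv [-0.0058  0.0012  0.0005]
28 [ 0.049  0.    -0.   ] [ 0.     0.012 -0.014]
32 [ 0.098  0.    -0.   ] [ 0.     0.024 -0.026]
36 [ 0.147 -0.    -0.   ] [-0.     0.037 -0.038]
40 [0.195 0.    0.   ] [ 0.     0.052 -0.049]
44 [0.244 0.    0.   ] [-0.     0.067 -0.059]
48 [ 0.293  0.    -0.   ] [-0.     0.082 -0.068]
52 [ 0.342  0.    -0.   ] [-0.     0.098 -0.076]
56 [ 0.391  0.    -0.   ] [-0.     0.115 -0.082]
60 [ 0.44  0.   -0.  ] [-0.     0.132 -0.087]
```

Call:
jog_arm:
  steps:
    - [[0.049, 0, 0], [0, 2.4, -2.8], 0]
    - [[0.098, 0, 0], [0, 4.8, -5.2], 0]
    - [[0.147, 0, 0], [0, 7.4, -7.6], 0]
    - [[0.195, 0, 0], [0, 10.4, -9.8], 0]
    - [[0.244, 0, 0], [0, 13.4, -11.8], 0]
    - [[0.293, 0, 0], [0, 16.4, -13.6], 0]
    - [[0.342, 0, 0], [0, 19.6, -15.2], 0]
    - [[0.391, 0, 0], [0, 23, -16.4], 0]
    - [[0.44, 0, 0], [0, 26.4, -17.4], 0]
    - [[0.44, 0, 0], [0, 26.4, -17.4], 0]

```text
clock: 12.12
eef_pos: [0.5633, -0.0363, 0.2951]
tool_rot: [0.678, 0.73, -0.066, -0.06]
ft_force: [-9.0, -1.2, 10.6]
grip_width: 0.0101
grasp_force: 62.3
```

Call:
jog_arm:
  steps:
    - [[0, 0, 0], [0, 0, 0], 0]
    - [[0, 0, 0], [0, 0, 0], 0]
    - [[0, 0, 0], [0, 0, 0], 0]

```text
clock: 12.5
eef_pos: [0.5628, -0.0363, 0.2947]
tool_rot: [0.678, 0.73, -0.065, -0.06]
ft_force: [-6.6, -0.5, 7.7]
grip_width: 0.0098
grasp_force: 62.2
```

```bash
python3 - <<'E'
from h import *
o=bot.get_obs();print(o['joint_pos'].round(2)); rel(*pose(100,60))
g=o["eef_pos"]-bot.pinch_z*Ro.from_quat(o["tool_rot"]).apply([0,0,1]); v=g-H
print("lid deg",np.degrees(np.arctan2(v[2],-v@ux)-np.arctan2(.006,.265)),np.hypot(v[2],v@ux))
cv2.imwrite('pics/e.png',np.hstack([vision.camera('side')[100:340,230:490,::-1],vision.camera('top')[140:380,240:500,::-1]]))
E
```

```text
[-0.05  0.52  0.56  1.79 -0.02  1.45]
d [-0.0002  0.0012  0.0015] rv [-0.0024  0.0011  0.0005]
lid deg 60.00788872962932 0.2669231329459831
```

View pics/e.png

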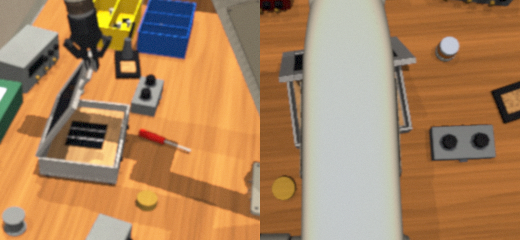

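The lid stands open at 60° in the gripper (bar at about (85,65) in the side crop). The loose things lie where they were, both plugs are down, and I hand in.

```bash
python3 -c "
from workcell import bot, vision, order
print(order.job_done())"
```

```text
the job is handed in; nothing more can be done
None
```

I pressed both plugs fully home with the lid shut, then lifted the lid to a measured 60.0° and handed the job in at about 12.6 s with the gripper still holding it and the loose things where they lay; the hand-in call gave no verdict.

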